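Bolt the site case shut, holding its spring catch down

ROBOT

A 6-joint arm with a two-finger parallel gripper is mounted at the origin on the work surface. World frame = base frame: x ahead of the robot, y to its left, z up, the work surface at z = 0. Lengths are in mm, angles in rad, forces in N, time in s.
With the tool pointing down it reaches from about 350 to 875 mm from the base axis. Payload 4.2 kg.
Tool frame: the origin (TCP) lies at the very end of the fingers, on their centre line; the grasp point (between the pads) lies arm.grip_point_offset behind it (arm.grip_point_offset is the distance from the TCP to the grasp point, in mm); z points along the fingers, y is the line along which they close (so a half turn about z gives the same grasp; the last joint's range is limited). The gripper opens to 85 mm and grips with 20 to 120 N. Pads are 22 mm wide; open, the fingers measure 114 mm over their backs; the gripper's body (76 mm by 85 mm) begins 54 mm behind the grasp point. The pads swing forward as they close: fully open they stand 13 mm farther back than shut.
Start: joints at [-1.077, 0.385, 0.008, 0, -1.194, -0.259], TCP at [145.423, -607.825, 231.312] pointing down, gripper open.
Joint ranges: [-3.14, 3.14], [-1.21, 2.06], [-1.07, 1.41], [-3.16, 2.05], [-2.99, -0.16], [-3.1, 3.1]. Speed limits (rad/s): [2.79, 2.79, 3.14, 3.14, 3.14, 3.14].

INTERFACE

Orientations are given as a unit quaternion [x, y, z, w].
In Python, from bench import arm, cams, ticket gives the robot as it stands.
- The arm moves only by the tool servo_tool, never from a script. Its argument "commands" is a list that holds one entry, the list of rows, each a list of 7 numbers: the closure in counts, from 0 (fully open) to 255 (shut), then the shift along the tool's x, y, z in m, then the turn, a rotation vector about the tool's x, y, z in degrees. In form: [[[grip, x, y, z, ax, ay, az], ...]]. A call has 1 to 10 rows; each row shifts and turns the commanded pose from where the row before left it, along the tool's axes as they then stand; what a row does not reach is not made up. A row lasts 1/12 s, in which the tool goes at most 41.7 mm and 7.16 degrees, less where a joint would pass 70% of its speed; a pose out of reach is approached as far as the arm can. A call with a gripper value outside its range is refused whole. The fingers move at their own pace and stop on an object; the grip force is fixed at half the most. Time passes only in rows, so rows that do not move let the fingers close. It gives the time, the measured TCP pose, the force, the opening and the grip force at its end, in the units of the state.
- arm.read_state(): the state, without advancing time (a new reading comes with each control period).
- cams.get_image(name): name is "scene" or "top" or "wrist"; returns a dict with "frame" (400x640x3 uint8, blue, green, red), "K" (3x3 intrinsics, pixels), "T" (4x4, takes a point from camera to world coordinates). Camera axes: x right, y up, looking along -z (the intrinsics and any distortion apply to the point x, -y, -z); pixel columns grow to the right and rows downward; lengths in mm; the calibration is good to about 2 mm. The wrist camera is an equidistant fisheye: a pixel r from the principal point sees the ray r / f radians off the axis. A picture is of the moment at which its call begins. There is no depth.
- ticket.job_done(): hands the job in; it is judged then, once.
The state is a dict: "clock": time; "joints": joint angles; "joint_vel": joint speeds; "joint_efforts": joint torques, N m; "position": TCP position; "ee_rot": TCP orientation; "contact_force": force on the tool from outside, world axes, zero at the start; "wrist_torque": the same for the moment, N m; "gripper_width": finger opening in mm; "grasp_force": force on a finger pad.
Only numpy, scipy, OpenCV 4.12 (cv2) and the standard library are available. Lean on these libraries where they do the work, as an engineer would, in place of code of your own. Each camera call takes 0.05 s, during which the arm holds its last target. There are 200 camera calls.

TASK

The lid of the grey site case on the bench is still unbolted. With one fingertip press the case's long sprung catch bar right down and keep it down all the way while your other finger pushes the bolt by its upright tab fully home through the keeper; then let go, so that the catch springs up again and locks the bolt. Only press and push: do not grip, lift or drag the case, and leave the padlock, tape measure, tin and screwdriver where they are.

Things in the scene. Friction and masses are not known exactly. Their poses are not given: they have to be found in the camera images.
- case: Grey steel case, loose, about 6 kg, 300 (x) by 240 (y) by 90 mm high. Origin: centre of its underside; z up; +x is the way the bolt goes home. On its flat top: the bolt (a 12 mm bar along y = -25 mm, through three straps that reach 34 mm above the top) and the catch bar (y = +27 mm). Only tab and catch bar stand higher than the straps; a padlock lies near x = +95, y = +75 mm.
- tab: Upright steel tab on the bolt, moves with it: 10 (x) by 26 (y) by 40 mm tall. Origin: centre of its top edge; axes as the case's. At bolt joint 0 it is at case x = -20, y = -25, z = 160 mm and moves 50 mm to +x. Push its flat -x face (5 mm behind the origin) towards +x: about 3 N moves it while the catch is down.
- bar: The catch: level steel press bar 120 (x) by 30 (y) by 6 mm, moves straight down on a spring. Origin: centre of its top face; axes as the case's; at case x = -12, y = +27 mm, z = 142 mm up, 133 mm fully down (the tab then stands 27 mm higher). Press it anywhere along its length; a fingertip may slide along it. Centre lines of bar and tab are 52 mm apart in y, their edges 24 mm.
- catch (a joint): How far the catch bar is pressed: 0 up, 0.009 m fully down. About 4 N starts it, 9 N holds it fully down; it springs up when let go. Pressed beyond 0.006 it frees the bolt. Let go with the bolt part way, it springs up into the next gap between the bolt's teeth and blocks it.
- bolt (a joint): How far the bolt is pushed: 0 to 0.005 m drawn (start), 0.050 fully home against its stop. With the catch up it can move only about 5 mm. It stays where it is left. The catch can spring up and lock it home from 0.045 on.
- padlock: Open brass padlock lying on the case top in the far left corner, body 36 by 40 by 16 mm. To be left alone. Origin at the centre of its underside.
- tape: Black tape measure, 70 by 36 by 66 mm high, on the bench beside the case. To be left alone. Origin at the centre of its underside.
- tin: Round tin, 70 mm across, 80 mm high, on the bench beside the case. To be left alone. Origin at the centre of its underside.
- driver: Screwdriver lying on the bench beside the case, about 200 mm long. To be left alone.

How it is judged (in metres and radians):
On the way, in this order (a step that is already met when the one before it is completed fails the run):
1. the catch bar is pressed down by the fingers while the bolt is still drawn (value of joint catch above 0.006 m and value of joint bolt below 0.01 m and contact force between the fingers and bar above 1 N), for 0.1 s.
2. the fingers push the bolt's tab along while they hold the catch bar down (value of joint catch above 0.005 m and value of joint bolt above 0.012 m and contact force between the fingers and bar above 0.5 N and contact force between the fingers and tab above 0.3 N), for 0.02 s.
3. the bolt is home with the catch bar still held down (value of joint catch above 0.005 m and value of joint bolt above 0.045 m and contact force between the fingers and bar above 0.5 N), for 0.05 s.
At the end, for the whole second after the job is handed in: The bolt is home (within 6 mm of its stop), the catch bar has sprung up again (within 2 mm) and locks it, the case stands flat within 30 mm of where it was, and the padlock, tape measure, tin and screwdriver are within 30 mm of where they were (value of joint bolt above 0.044 m and value of joint catch below 0.002 m and velocity of joint bolt below 0.01 m/s and distance of each of case, padlock, tape, tin, driver from where it was at the start of the episode below 0.03 m and angle between case's own z axis and vertical below 0.03 rad and linear speed of case below 0.01 m/s); the robot touches nothing.
It fails at once if the catch is let up with the bolt part way (value of joint catch below 0.003 m and value of joint bolt between 0.012 and 0.042 m).
It fails at once if the case is lifted, tipped or dragged more than 30 mm (height (world z) of case above 0.012 m or angle between case's own z axis and vertical above 0.06 rad or distance of case from where it was at the start of the episode above 0.03 m).
It fails at once if the padlock, tape measure, tin or screwdriver is picked up or moved more than 30 mm (distance of any of padlock, tape, tin, driver from where it was at the start of the episode above 0.03 m).
It also fails if it takes over 48 s, if anything falls off the work surface, if the arm or the gripper's body presses on something with over 40 N, if the wrist force passes 120 N, or if a joint passes its speed limit or range.

## Working session

There is one attempt and no reset: what is moved stays moved. The work goes in short steps, Python scripts to look and compute and a tool call to move; the robot and the scene stay as the last step left them, time stands still between calls to the robot, and variables do not carry over. Pictures are saved under pics/ and viewed, at most 10 in all, crops included, and the job is handed in when it is done.

Besides the shell and the picture viewer there is one more tool, called as name(argument=value, ...), one argument or row to a line, values as JSON. servo_tool: Moves the arm, as the interface text tells. Its arguments: {"type":"object","properties":{"commands":{"type":"array","items":{"type":"array","items":{"type":"array","items":{"type":"number"}}}}},"required":["commands"]}

```bash
mkdir -p pics; ls; python3 - <<'E'
from bench import arm,cams,ticket
import cv2,numpy as np
s=arm.read_state();print({k:np.round(v,3).tolist() for k,v in s.items()},arm.grip_point_offset)
for n in("top","scene"):
    d=cams.get_image(n);cv2.imwrite(f"pics/{n}0.png",d["frame"]);print(n,d["K"],np.round(d["T"],3).tolist())
E
```

```text
pics
{'clock': 0.0, 'joints': [-1.077, 0.386, 0.007, -0.0, -1.194, -0.259], 'joint_vel': [-0.001, 0.001, -0.001, 0.0, -0.0, 0.003], 'joint_efforts': [0.002, -39.229, 18.84, 4.186, -0.005, 0.0], 'position': [145.292, -607.285, 230.228], 'ee_rot': [-0.117, 0.993, 0.001, -0.0], 'contact_force': [-0.052, -0.629, -0.304], 'wrist_torque': [0.005, 0.02, -0.071], 'grasp_force': 0.0, 'gripper_width': 85.144} 18.700000000000003
top [[500.00800854   0.         311.95419855]
 [  0.         500.00800854 201.70728653]
 [  0.           0.           1.        ]] [[-0.076, 0.975, -0.21, 308.045], [-0.997, -0.074, 0.018, 122.192], [0.002, 0.211, 0.978, 1532.257], [0.0, 0.0, 0.0, 1.0]]
scene [[367.83578091   0.         317.48364336]
 [  0.         367.83578091 197.83642759]
 [  0.           0.           1.        ]] [[0.695, -0.593, 0.407, 1020.637], [0.719, 0.583, -0.379, -258.411], [-0.012, 0.556, 0.831, 941.651], [0.0, 0.0, 0.0, 1.0]]
```

View pics/top0.png

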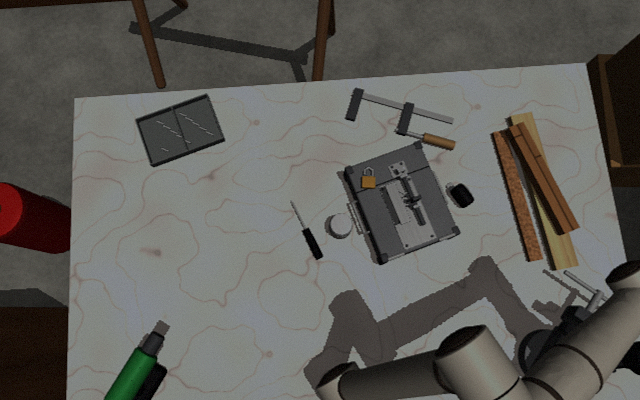

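View pics/scene0.png

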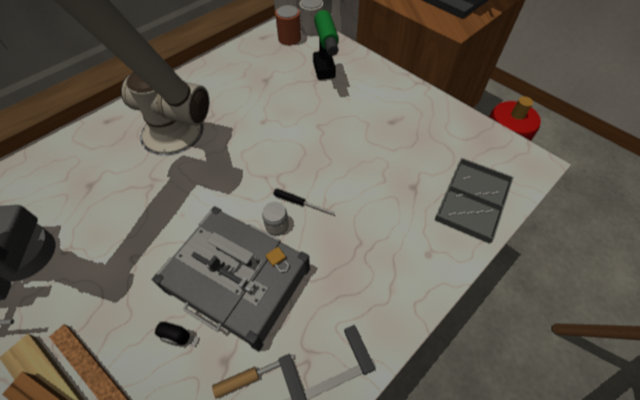

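The case lies at about (400,203) in the top view, with the padlock at (369,181), so the case +x points up the picture and a little left. I'll zoom in on both views.

```bash
python3 - <<'E'
import cv2,numpy as np
a=cv2.imread("pics/top0.png")[135:275,330:480];b=cv2.imread("pics/scene0.png")[200:350,145:315]
f=lambda i:cv2.convertScaleAbs(cv2.resize(i,(400*i.shape[1]//i.shape[1],400*i.shape[0]//i.shape[1]),interpolation=cv2.INTER_CUBIC),alpha=1.5)
a,b=[cv2.convertScaleAbs(cv2.resize(i,None,fx=s,fy=s,interpolation=cv2.INTER_CUBIC),alpha=1.6) for i,s in((a,4),(b,4))]
cv2.imwrite("pics/ta.png",a);cv2.imwrite("pics/sb.png",b)
E
```

```text
(no output)
```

View pics/ta.png

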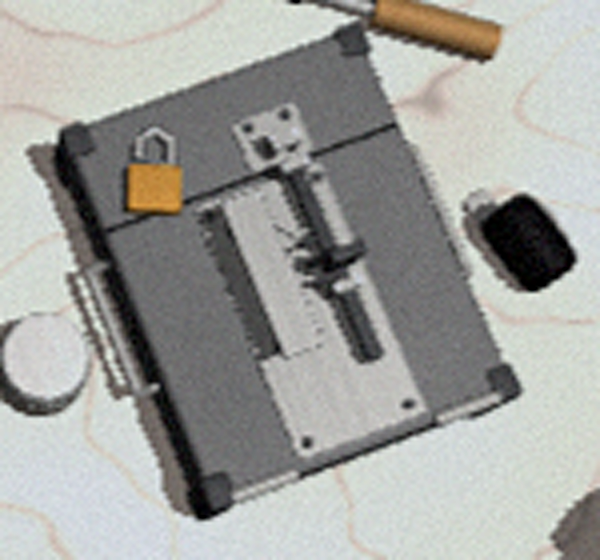

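View pics/sb.png

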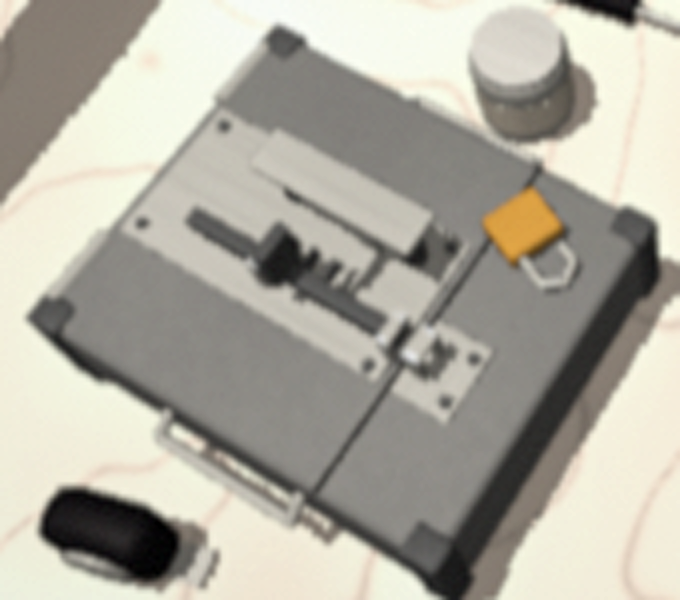

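The top crop shows the case corners at about (72,130), (355,28), (512,375) and (210,490). The tab is at (335,255) and the pale bar runs from (250,190) to (305,350). The scene crop shows the bar's corners at (275,130), (433,215), (410,255) and (252,162), and the tab at (280,245). I'll cast these onto their planes.

```bash
cat > h.py <<'E'
import numpy as np
from bench import arm,cams
def ray(d,p,z):
    K,T=d["K"],d["T"]; v=np.linalg.solve(K,np.c_[p,np.ones(len(p))].T)
    v=T[:3,:3]@(v*[[1],[-1],[-1]]); c=T[:3,3]
    return (c[:,None]+v*(z-c[2])/v[2]).T
def fit(m,w): # 2D rigid
    m,w=np.array(m,float)[:,:2],np.array(w)[:,:2]; a=m-m.mean(0);b=w-w.mean(0)
    th=np.arctan2((a[:,0]*b[:,1]-a[:,1]*b[:,0]).sum(),(a*b).sum()); c,s=np.cos(th),np.sin(th);R=np.array([[c,-s],[s,c]])
    t=w.mean(0)-R@m.mean(0); return th,t,R,np.abs(w-m@R.T-t).max()
E
python3 - <<'E'
from h import *
np.set_printoptions(precision=1,suppress=True)
t,s=cams.get_image("top"),cams.get_image("scene")
P=lambda l,o:np.array(l)/4.+o
ct=ray(t,P([(72,130),(355,28),(512,375),(210,490)],(330,135)),90)
cs=ray(s,P([(640,215),(445,548),(30,318),(280,32)],(145,200)),90)
M=[(150,120),(150,-120),(-150,-120),(-150,120)]
for c in(ct,cs):
    th,o,R,e=fit(M,c);print(th,o,e,[np.linalg.norm(c[i]-c[i-1]) for i in range(4)])
    cs_=ray(s,P([(433,215),(410,255),(252,162),(275,130)],(145,200)),142)
    print("bar c",(cs_[:,:2]-o)@R)
    print("tab scene",(ray(s,P([(280,240)],(145,200)),160)[:,:2]-o)@R,"tab top",(ray(t,P([(338,255)],(330,135)),150)[:,:2]-o)@R,
     "padlock",(ray(t,P([(155,187)],(330,135)),106)[:,:2]-o)@R)
E
```

```text
0.2802174464182278 [ 609.  -169.1] 8.327881513339776 [np.float64(285.65771217436486), np.float64(230.08421247827016), np.float64(284.87320315909443), np.float64(238.11949956927234)]
bar c [[ 42.3  45.5]
 [ 45.5  17.9]
 [-74.4  19.8]
 [-76.2  44.1]]
tab scene [[-18.  -16.6]] tab top [[-23.3 -18.1]] padlock [[76.8 76.1]]
0.30663503993675456 [ 601.2 -163.5] 8.630921785060195 [np.float64(285.79525667628843), np.float64(227.51746495476658), np.float64(298.60817109386454), np.float64(238.1936904350199)]
bar c [[ 49.3  36.6]
 [ 51.7   8.9]
 [-68.1  14. ]
 [-69.2  38.4]]
tab scene [[-12.6 -23.9]] tab top [[-18.  -25.3]] padlock [[84.6 66.3]]
```

Bar size checks out at about 120 x 27 mm; the case is near (605,-166) with a yaw of about 0.29. I'll move above it and refine with the wrist camera.

servo_tool(
  commands=[
    [[130,-0.028,0.0178,-0.004,0,0,0],[130,-0.028,0.0178,-0.004,0,0,0],[130,-0.028,0.0178,-0.004,0,0,0],[130,-0.028,0.0178,-0.004,0,0,0],[130,-0.028,0.0178,-0.004,0,0,0],[130,-0.028,0.0178,-0.004,0,0,0],[130,-0.028,0.0178,-0.004,0,0,0],[130,-0.028,0.0178,-0.004,0,0,0],[130,-0.028,0.0178,-0.004,0,0,0]],
  ],
)

```text
clock: 0.95
position: [354.0, -392.0, 267.5]
ee_rot: [-0.117, 0.993, 0.0, 0.0]
contact_force: [0.9, 0.4, -0.2]
gripper_width: 41.6
grasp_force: 0.0
```

servo_tool(
  commands=[
    [[130,-0.028,0.0178,0,0,0,0],[130,-0.028,0.0178,0,0,0,0],[130,-0.028,0.0178,0,0,0,0],[130,-0.028,0.0178,0,0,0,0],[130,-0.028,0.0178,0,0,0,0],[130,-0.028,0.0178,0,0,0,0],[130,-0.028,0.0178,0,0,0,0],[130,-0.028,0.0178,0,0,0,0],[130,-0.028,0.0178,0,0,0,0],[130,0,0,0,0,0,-3]],
  ],
)

```text
clock: 1.78
position: [564.3, -175.4, 266.3]
ee_rot: [-0.146, 0.989, 0.0, 0.0]
contact_force: [0.1, -1.0, 0.4]
gripper_width: 41.8
grasp_force: 0.0
```

```bash
python3 - <<'E'
from h import *
import cv2
s=arm.read_state();print({k:np.round(s[k],3).tolist() for k in("clock","position","ee_rot","gripper_width","contact_force")})
d=cams.get_image("wrist");cv2.imwrite("pics/w0.png",d["frame"]);print(d["K"],np.round(d["T"],3).tolist())
E
```

```text
{'clock': 1.783, 'position': [564.348, -175.404, 266.316], 'ee_rot': [-0.146, 0.989, 0.0, 0.0], 'gripper_width': 41.832, 'contact_force': [0.059, -0.956, 0.423]}
[[309.70691629   0.         316.8890202 ]
 [  0.         309.70691629 199.25666812]
 [  0.           0.           1.        ]] [[-0.288, -0.922, -0.259, 497.394], [0.958, -0.277, -0.078, -194.528], [-0.0, -0.271, 0.963, 408.347], [0.0, 0.0, 0.0, 1.0]]
```

View pics/w0.png

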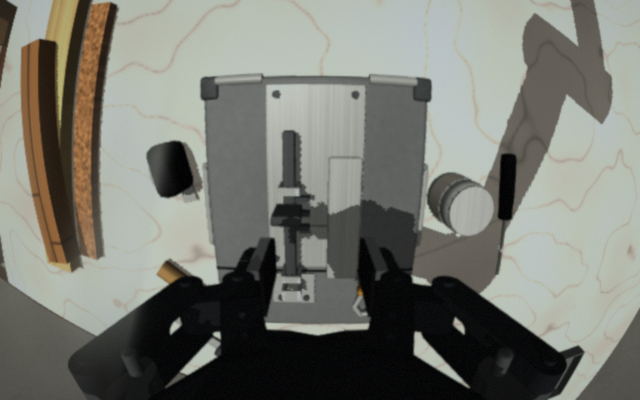

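The wrist view shows the case aligned with the tool. The bar has corners at about (328,157) and (362,157) with its far end near row 278, and the dark tab is at (272–310, 205–225). I'll zoom in and compute.

```bash
cat >> h.py <<'E'
def wray(d,p,z):
    K,T=d["K"],d["T"]; p=np.array(p,float); u=(p-K[:2,2])/K[0,0]; r=np.linalg.norm(u,axis=1)
    v=np.c_[np.sin(r)*u[:,0]/r,-np.sin(r)*u[:,1]/r,-np.cos(r)]; v=T[:3,:3]@v.T; c=T[:3,3]
    return (c[:,None]+v*(z-c[2])/v[2]).T
E
python3 - <<'E'
from h import *
import cv2
np.set_printoptions(precision=1,suppress=True)
d=cams.get_image("wrist")
i=d["frame"][145:295,255:385];cv2.imwrite("pics/w1.png",cv2.convertScaleAbs(cv2.resize(i,None,fx=4,fy=4,interpolation=cv2.INTER_CUBIC),alpha=2))
w=wray(d,[(328,157),(362,157),(328,278)],142);print(w)
e=w[2]-w[0];print("yaw",np.degrees(np.arctan2(e[1],e[0])),np.linalg.norm(e),np.linalg.norm(w[1]-w[0]))
c=wray(d,[(203,78),(431,78)],90);e=c[1]-c[0];print(c,np.degrees(np.arctan2(-e[0],e[1])),np.linalg.norm(e))
E
```

```text
[[ 528.  -176.2  142. ]
 [ 519.2 -147.8  142. ]
 [ 641.1 -140.5  142. ]]
yaw 17.509525942031793 118.54986710706584 29.70329594379456
[[ 488.8 -323.8   90. ]
 [ 418.9  -93.4   90. ]] 16.87709377675963 240.73013087500271
```

View pics/w1.png

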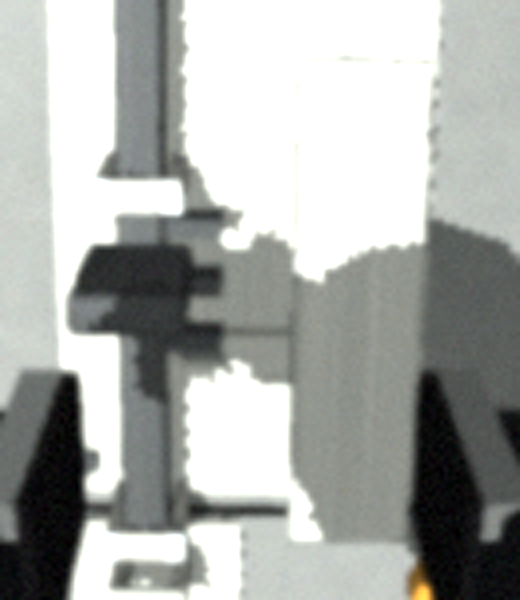

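Bar size is 118.5 x 29.7 mm and yaw about 17.2°, which fits. In case axes the TCP is at x≈-37, y≈+2. I'll back off 12 mm in x, descend to just above the tab, and check.

servo_tool(
  commands=[
    [[130,0.006,0,0.01,0,0,-0.4],[130,0.006,0,0.02,0,0,0],[130,0,0,0.02,0,0,0],[130,0,0,0.02,0,0,0],[130,0,0,0.02,0,0,0],[130,0,0,0,0,0,0],[130,0,0,0,0,0,0]],
  ],
)

```text
clock: 2.47
position: [548.5, -183.2, 176.9]
ee_rot: [-0.146, 0.989, 0.0, -0.001]
contact_force: [0.8, -0.8, 1.0]
gripper_width: 41.6
grasp_force: 0.0
```

```bash
python3 - <<'E'
from h import *
import cv2
np.set_printoptions(precision=1,suppress=True)
d=cams.get_image("wrist");cv2.imwrite("pics/w2.png",cv2.convertScaleAbs(d["frame"],alpha=1.6))
t=np.radians(17.2);R=np.array([[np.cos(t),-np.sin(t)],[np.sin(t),np.cos(t)]])
o=np.array([580.9,-144.2])-R@[-12,27];print("origin",o)
s=arm.read_state();print((s["position"][:2]-o)@R,s["position"][2],s["contact_force"])
E
```

```text
origin [ 600.3 -166.4]
[-53.4  -1. ] 178.18755721505983 [1.3 0.4 0.3]
```

View pics/w2.png

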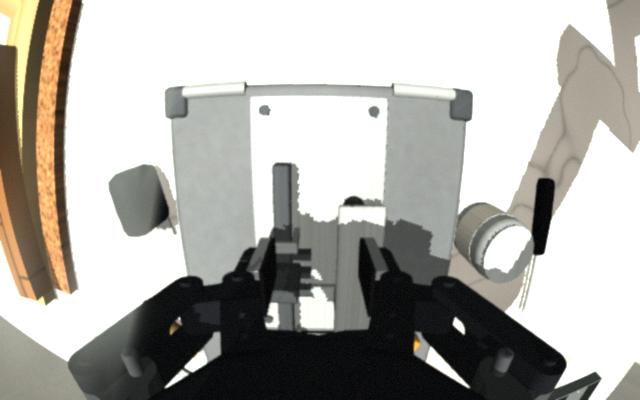

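TCP is now at case x≈-53, y≈-1, z≈177. The left finger is in line with the bolt (column 270 vs 283 with parallax) and the right finger is over the bar (338–385). I'll descend to contact.

servo_tool(
  commands=[
    [[130,0,0.001,0.01,0,0,0],[130,0,0,0.01,0,0,0],[130,0,0,0.01,0,0,0],[130,0,0,0.004,0,0,0],[130,0,0,0,0,0,0],[130,0,0,0,0,0,0]],
  ],
)

```text
clock: 3.02
position: [549.2, -181.5, 142.9]
ee_rot: [-0.147, 0.989, -0.0, -0.0]
contact_force: [0.8, -0.9, 0.5]
gripper_width: 42.2
grasp_force: 0.0
```

servo_tool(
  commands=[
    [[130,0,0,0.002,0,0,0],[130,0,0,0.002,0,0,0],[130,0,0,0.001,0,0,0],[130,0,0,0,0,0,0],[130,0,0,0,0,0,0]],
  ],
)

```text
clock: 3.43
position: [549.8, -181.5, 139.2]
ee_rot: [-0.147, 0.989, -0.0, 0.001]
contact_force: [0.5, 0.4, 4.1]
gripper_width: 42.0
grasp_force: 2.0
```

Contact shows 4 N at about 139 mm. I'll press on.

servo_tool(
  commands=[
    [[130,0,0,0.002,0,0,0],[130,0,0,0.002,0,0,0],[130,0,0,0.002,0,0,0],[130,0,0,0,0,0,0],[130,0,0,0,0,0,0]],
  ],
)

```text
clock: 3.85
position: [549.8, -181.5, 133.0]
ee_rot: [-0.147, 0.989, -0.0, 0.001]
contact_force: [-1.5, 0.7, 7.2]
gripper_width: 42.1
grasp_force: 3.4
```

servo_tool(
  commands=[
    [[130,0,0,0.001,0,0,0],[130,0,0,0.001,0,0,0],[130,0,0,0,0,0,0],[130,0,0,0,0,0,0]],
  ],
)

```text
clock: 4.18
position: [549.8, -181.5, 131.3]
ee_rot: [-0.147, 0.989, -0.0, 0.001]
contact_force: [-1.2, 0.6, 7.1]
gripper_width: 41.8
grasp_force: 3.8
```

servo_tool(
  commands=[
    [[130,0,0,0.001,0,0,0],[130,0,0,0.001,0,0,0],[130,0,0,0,0,0,0],[130,0,0,0,0,0,0]],
  ],
)

```text
clock: 4.52
position: [549.8, -181.6, 131.2]
ee_rot: [-0.147, 0.989, -0.001, 0.001]
contact_force: [-4.1, 2.6, 15.8]
gripper_width: 41.9
grasp_force: 7.8
```

servo_tool(
  commands=[
    [[130,0,0,0.001,0,0,0],[130,0,0,0,0,0,0],[130,0,0,0,0,0,0]],
  ],
)

```text
clock: 4.77
position: [549.9, -181.6, 131.1]
ee_rot: [-0.147, 0.989, -0.001, 0.001]
contact_force: [-4.6, 4.0, 19.0]
gripper_width: 41.8
grasp_force: 9.9
```

The catch has bottomed (19 N against the stop). Next is the push along case +x, which is tool -x.

servo_tool(
  commands=[
    [[130,-0.004,0,0,0,0,0],[130,-0.004,0,0,0,0,0],[130,-0.004,0,0,0,0,0],[130,-0.004,0,0,0,0,0],[130,-0.003,0,0,0,0,0],[130,-0.003,0,0,0,0,0],[130,-0.003,0,0,0,0,0],[130,0,0,0,0,0,0]],
  ],
)

```text
clock: 5.43
position: [565.6, -177.2, 131.0]
ee_rot: [-0.147, 0.989, -0.001, -0.009]
contact_force: [-20.0, -5.7, 27.7]
gripper_width: 42.0
grasp_force: 14.4
```

The finger has just reached the tab, and friction from pressing too hard is holding it back. I'll ease the press by about 2 mm and look again.

servo_tool(
  commands=[
    [[130,0,0,-0.001,0,0,0],[130,0,0,-0.001,0,0,0],[130,0,0,0,0,0,0]],
  ],
)

```text
clock: 5.68
position: [568.9, -176.1, 131.2]
ee_rot: [-0.147, 0.989, -0.001, -0.004]
contact_force: [-11.3, -3.5, 17.0]
gripper_width: 41.8
grasp_force: 8.0
```

servo_tool(
  commands=[
    [[130,-0.002,0,0,0,0,0],[130,-0.002,0,0,0,0,0],[130,0,0,0,0,0,0]],
  ],
)

```text
clock: 5.93
position: [570.6, -175.5, 131.1]
ee_rot: [-0.147, 0.989, -0.0, -0.008]
contact_force: [-16.3, -4.1, 19.7]
gripper_width: 41.7
grasp_force: 9.9
```

servo_tool(
  commands=[
    [[130,-0.001,0,-0.0005,0,0,0],[130,-0.002,0,0,0,0,0],[130,-0.002,0,0,0,0,0],[130,-0.002,0,0,0,0,0],[130,0,0,0,0,0,0]],
  ],
)

```text
clock: 6.35
position: [577.7, -173.4, 131.2]
ee_rot: [-0.147, 0.989, -0.0, -0.007]
contact_force: [-13.8, -4.8, 16.8]
gripper_width: 41.9
grasp_force: 9.2
```

```bash
python3 - <<'E'
from h import *
import cv2
a,b=cams.get_image("top")["frame"],cams.get_image("scene")["frame"]
f=lambda i:cv2.convertScaleAbs(cv2.resize(i,(400,400),interpolation=cv2.INTER_CUBIC),alpha=1.6)
cv2.imwrite("pics/mid.png",np.hstack([f(a[130:280,330:480]),f(b[195:355,145:305])]))
E
```

```text
(no output)
```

View pics/mid.png

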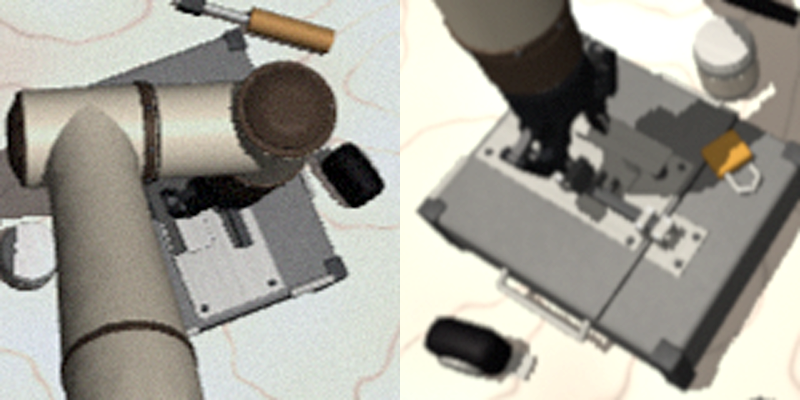

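The scene crop shows the padlock at original pixel (276,256), unchanged, so the case hasn't moved, and the finger is behind the tab. I'll keep pushing.

servo_tool(
  commands=[
    [[130,-0.003,0,0,0,0,0],[130,-0.003,0,0,0,0,0],[130,-0.003,0,0,0,0,0],[130,-0.003,0,0,0,0,0],[130,-0.003,0,0,0,0,0],[130,0,0,0,0,0,0]],
  ],
)

```text
clock: 6.95
position: [592.6, -169.0, 131.2]
ee_rot: [-0.147, 0.989, -0.0, -0.007]
contact_force: [-13.5, -5.2, 15.5]
gripper_width: 42.0
grasp_force: 8.8
```

servo_tool(
  commands=[
    [[130,-0.003,0,0,0,0,0],[130,-0.003,0,0,0,0,0],[130,-0.003,0,0,0,0,0],[130,-0.003,0,0,0,0,0],[130,0,0,0,0,0,0]],
  ],
)

```text
clock: 7.37
position: [604.2, -165.6, 131.2]
ee_rot: [-0.147, 0.989, -0.001, -0.007]
contact_force: [-12.8, -4.9, 15.6]
gripper_width: 41.8
grasp_force: 8.1
```

servo_tool(
  commands=[
    [[130,-0.003,0,0,0,0,0],[130,-0.003,0,0,0,0,0],[130,-0.002,0,0,0,0,0],[130,0,0,0,0,0,0]],
  ],
)

```text
clock: 7.7
position: [611.9, -163.3, 131.2]
ee_rot: [-0.147, 0.989, -0.001, -0.006]
contact_force: [-12.8, -3.9, 14.6]
gripper_width: 41.8
grasp_force: 7.9
```

servo_tool(
  commands=[
    [[130,-0.002,0,0,0,0,0],[130,-0.001,0,0,0,0,0],[130,0,0,0,0,0,0]],
  ],
)

```text
clock: 7.95
position: [614.8, -162.4, 131.1]
ee_rot: [-0.147, 0.989, -0.001, -0.006]
contact_force: [-13.1, -5.2, 14.6]
gripper_width: 41.8
grasp_force: 8.2
```

servo_tool(
  commands=[
    [[130,-0.0015,0,0,0,0,0],[130,-0.0015,0,0,0,0,0],[130,0,0,0,0,0,0]],
  ],
)

```text
clock: 8.2
position: [616.6, -161.9, 131.1]
ee_rot: [-0.146, 0.989, -0.0, -0.008]
contact_force: [-14.6, -5.9, 17.1]
gripper_width: 42.0
grasp_force: 9.8
```

servo_tool(
  commands=[
    [[130,-0.001,0,0,0,0,0],[130,-0.001,0,0,0,0,0],[130,0,0,0,0,0,0]],
  ],
)

```text
clock: 8.45
position: [616.6, -161.9, 131.1]
ee_rot: [-0.146, 0.989, -0.0, -0.01]
contact_force: [-20.0, -6.4, 18.6]
gripper_width: 41.7
grasp_force: 11.0
```

Position stopped while force rose, so the bolt is at its stop. I'll relieve the push a little, then lift straight up and clear.

servo_tool(
  commands=[
    [[130,0,0,0,0,0,0],[130,0.003,0,0,0,0,0],[130,0.003,0,0,0,0,0],[130,0,0,-0.005,0,0,0],[130,0,0,-0.01,0,0,0],[130,0,0,-0.02,0,0,0],[130,0,0,-0.03,0,0,0],[130,0,0,-0.03,0,0,0],[130,0,0,-0.03,0,0,0],[130,0,0,0,0,0,0]],
  ],
)

```text
clock: 9.28
position: [622.5, -160.8, 262.0]
ee_rot: [-0.147, 0.989, -0.002, 0.006]
contact_force: [0.2, 0.2, 1.6]
gripper_width: 41.6
grasp_force: 0.0
```

servo_tool(
  commands=[
    [[130,0.03,0,-0.01,0,0,0],[130,0.03,0,-0.01,0,0,0],[130,0.02,0,0,0,0,0],[130,0,0,0,0,0,0],[130,0,0,0,0,0,0]],
  ],
)

```text
clock: 9.7
position: [542.2, -183.5, 275.0]
ee_rot: [-0.146, 0.989, 0.0, 0.001]
contact_force: [-0.0, -0.8, -0.1]
gripper_width: 41.6
grasp_force: 0.0
```

```bash
python3 - <<'E'
from h import *
import cv2
d=cams.get_image("wrist");i=d["frame"][130:300,200:430]
cv2.imwrite("pics/w3.png",cv2.convertScaleAbs(cv2.resize(i,None,fx=3.4,fy=3.4,interpolation=cv2.INTER_CUBIC),alpha=1.6))
E
```

```text
(no output)
```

View pics/w3.png

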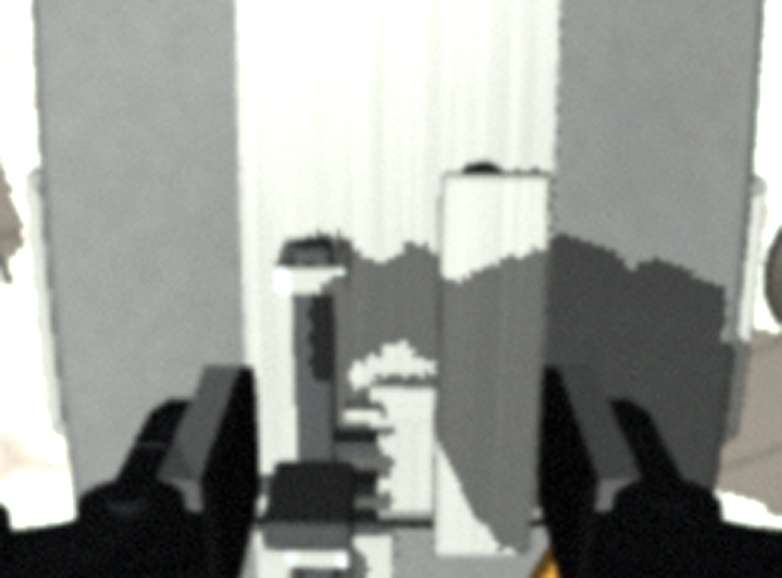

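The tab is now down by the keeper at crop (310,525), and the bar's near end is at row 173. I'll check the numbers before handing in.

```bash
python3 - <<'E'
from h import *
d=cams.get_image("wrist");P=lambda l:np.array(l)/3.4+(200,130)
t=np.radians(17.2);u=np.array([np.cos(t),np.sin(t)])
for z in(142,133):
    b=wray(d,P([(443,173),(550,173),(436,554)]),z);print(z,"bar w",np.linalg.norm(b[1]-b[0]),"len",np.linalg.norm(b[2]-b[0]),b[0])
    f=wray(d,P([(310,525)]),160);print("tab face - bar end",(f[0,:2]-(b[0]+b[1])[:2]/2)@u)
E
```

```text
142 bar w 28.81545229239352 len 118.72898211264994 [ 529.68139081 -173.62413223  142.        ]
tab face - bar end 97.03611301821434
133 bar w 29.759918256324905 len 122.62048731616935 [ 531.44522082 -172.6766265   133.        ]
tab face - bar end 95.06971930647481
```

The tab is 97 mm from the bar's end, exactly as expected for home. The bar's measured length equals its "up" value, and the case shifted by about 3 mm.

```bash
python3 -c "
from bench import ticket;print(ticket.job_done())"
```

```text
the job is handed in; nothing more can be done
None
```

The bolt is fully home and the catch bar measures as sprung back up. The case shifted only about 3 mm, and I handed the job in; no verdict came back.

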